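# Unclip the bottle steriliser and hold its lid open to drain

### The arm

A 6-joint arm with a two-finger parallel gripper is mounted at the origin on the work surface. World frame = base frame: x ahead of the robot, y to its left, z up, the work surface at z = 0. Lengths are in m, angles in rad, forces in N, time in s.
With the tool pointing down it reaches from about 0.375 to 0.9 m from the base axis. Payload 3.1 kg.
Tool frame: the origin (TCP) lies between the finger pads; the fingertips stand 8 mm ahead of it and the grasp point (between the pads) lies 11 mm behind it; z points along the fingers, y is the line along which they close (so a half turn about z gives the same grasp; the last joint's range is limited). The gripper opens to 87 mm and grips with 3 to 60 N. Pads are 19 mm wide; open, the fingers measure 117 mm over their backs; the gripper's body (75 mm by 190 mm) begins 51 mm behind the grasp point.
Start: joints at [0.931, 0.527, 1.433, -0, 1.181, -0.178], TCP at [0.278, 0.56, 0.231] pointing down, gripper open.
Joint ranges: [-3.08, 3.08], [-0.75, 2.2], [0.22, 2.44], [-1.43, 4.57], [0, 2.65], [-2.85, 2.85]. Speed limits (rad/s): [2.79, 2.79, 3.14, 3.14, 3.14, 3.14].

### API

Orientations are given as a unit quaternion [x, y, z, w].
In Python, from rig import robot gives the robot as it stands.
- The arm moves only by the tool move_arm, never from a script. Its argument "motion" is text: rows parted by semicolons, each of 5 numbers parted by spaces: the opening, from -1 (shut) to 1 (fully open), then the shift along the tool's x, y, z normalised to -1 to 1, where 1 is 0.2 m, then the turn about the tool's z normalised to -1 to 1, where 1 is pi rad. A call has 1 to 12 rows; each row is the pose to reach, as a shift and turn from the pose commanded when the call began, along the tool's axes at that moment, turning the shorter way round; what a row does not reach only later rows make up. A row lasts 1/12 s, in which the tool goes at most 41.7 mm and 7.16 degrees, less where a joint would pass 70% of its speed; a pose out of reach is approached as far as the arm can. A call with a number of a shift or a turn outside -1 to 1 is refused whole. A call with a gripper value outside its range is refused whole. The fingers move at their own pace and stop on an object; "newtons" is the grip in N (left out, the last holds). Time passes only in rows, so rows that repeat a pose let the fingers close. It gives the time, the measured TCP pose, the force, the opening and the grip force at its end, in the units of the state.
- robot.get_obs(): the state, without advancing time (a new reading comes with each control period).
- robot.camera(name): name is "scene" or "top"; returns (picture, depth): 384x512x3 uint8, red, green, blue; 384x512 float32, m along the optical axis (not along the pixel's ray), 0 where there is no reading.
- robot.camera_model(name): a dict with "mtx" (3x3 intrinsics, pixels), "position" and "attitude" of the camera in the world. Camera axes: x right, y down, z forward; pixel columns grow to the right and rows downward; lengths in m; the calibration is good to about 2 mm. A picture is of the moment at which its call begins. camera_model takes no time and is no camera call.
- robot.hand_in(): hands the job in; it is judged then, once.
The state is a dict: "time": time; "q": joint angles; "joint_velocities": joint speeds; "joint_torque": joint torques, N m; "position": TCP position; "tool_rot": TCP orientation; "ft_force": force on the tool from outside, world axes, zero at the start; "moment": the same for the moment, N m; "grip_width": finger opening in m; "grip_force": force on a finger pad.
Only numpy, scipy, OpenCV 4.12 (cv2) and the standard library are available. Lean on these libraries where they do the work, as an engineer would, in place of code of your own. Each camera call takes 0.05 s, during which the arm holds its last target. There are 200 camera calls.

### The job

The steriliser has finished: flip up both clips at the sides of its lid while the lid is still shut, then raise the lid by the grip near its front edge and keep hold of it at 45 degrees, so that the drips run down into the box while I lift out the clean bottle inside. It falls shut if you let go, so finish still holding it there; do not swing it right back, or the drips run out behind. Leave the cup, the empty bottle, the scoop and the whisk on the counter where they are.

Things in the scene. Friction and masses are not known exactly. Their poses are not given: they have to be found in the camera images.
- steriliser: Microwave bottle steriliser: white plastic box 200 mm deep (its x) by 270 mm wide (its y) by 108 mm high with a pale grey lid on it, fixed on the counter. Origin: centre of its underside. Its -x side is the front (towards the robot), +y its left, z up. Inside stands one bottle, lower than the lid.
- lid (a joint): Angle of the lid in rad: 0 shut, 0.785 at 45 degrees, 1.75 at the stop. The hinge runs along the box's y through point lid_hinge; the front edge rises as the value grows. About 0.3 kg; nothing holds it up, it falls shut from any angle below 75 degrees. While a clip is fastened it cannot be raised.
- lid_hinge (a point): Middle of the lid's hinge line, at the box's rear: 104 mm behind the box's centre (+x), 112 mm above the counter. Fixed to the box.
- lid_grip (a point): The lid's lifting grip: upright grey block 14 mm thick (x), 40 mm wide (y), 40 mm high, on the lid's flat top near the front edge. Point: in its middle, 26 mm above the lid's top, 14 mm below the grip's top; when shut 175 mm in front of the hinge line and 58 mm above it. Turns with the lid (axes as the box's when shut). The lid's top is 144 mm above the counter, 250 mm wide.
- clip_left (a joint): Angle in rad of the snap clip on the box's left (+y) side: 0 fastened, unhooked from about 0.25, 2.0 at the stop. Hinged on the lid along the box's x, 139 mm left of the box's middle plane and 120 mm above the counter (lid shut); its lower edge swings outward and up. Stiff hinge (0.03 N m): it stays where it is left.
- clip_left_tab (a point): Middle of the pull tab at the left clip's lower edge: grey, 44 mm wide (along the box's x), stands out 24 mm, 6 mm thick. When fastened it is 24 mm further out than the clip's hinge line and 33 mm below it (87 mm above the counter), 28 mm clear of the box's wall, level with the box's centre in x. It turns with the clip; a light pinch (6 N) on its ends lets it pivot.
- clip_right (a joint): The same for the clip on the box's right (-y) side: 0 fastened, grows as its lower edge swings outward and up. The hinge line mirrors the left one.
- clip_right_tab (a point): Pull tab of the right clip, the mirror image of the left one.
- cup: Small orange ceramic cup standing on the counter, 74 mm wide, 68 mm high. Origin: centre of its underside. Leave it alone.
- bottle: Empty polypropylene bottle standing on the counter beside the box, 62 mm wide, 142 mm high. Origin: centre of its underside. Leave it alone.
- scoop: White measuring scoop standing on the counter in front of the box: bowl 38 mm wide, 30 mm high, handle to 88 mm from the bowl's axis along its -x. Origin: centre of the bowl's underside. Leave it alone.
- whisk: Stainless balloon whisk lying on the counter in front of the box, 245 mm long along its x, 57 mm high. Origin: on the counter under the handle's front end. Leave it alone.

How it is judged:
By the outcome, as a careful person would: the job done as asked, in the order asked, and still so for the second after the job is handed in, while the arm keeps its last pose, push and grip.
It also fails if it takes over 58 s, if anything falls off the work surface, if the arm or the gripper's body presses on something with over 40 N, if the wrist force passes 120 N, or if a joint passes its speed limit or range.

## Working session

There is one attempt and no reset: what is moved stays moved. The work goes in short steps, Python scripts to look and compute and a tool call to move; the robot and the scene stay as the last step left them, time stands still between calls to the robot, and variables do not carry over. Pictures are saved under pics/ and viewed, at most 10 in all, crops included, and the job is handed in when it is done.

Besides the shell and the picture viewer there is one more tool, called after ">>>" as name(argument=value, ...) on one line, values as JSON. move_arm: Moves the arm, as the interface text tells. Its arguments: {"type":"object","properties":{"motion":{"type":"string"},"newtons":{"type":"number"}},"required":["motion"]}

```bash
mkdir -p pics; ls; cat > h.py <<'E'
from rig import robot
import numpy as np, cv2
from scipy.spatial.transform import Rotation as R
def cam(n):
    m=robot.camera_model(n); return m
E
python3 - <<'E'
from h import *
for n in ("scene","top"):
    p,d=robot.camera(n); cv2.imwrite(f"pics/{n}0.png",p[:,:,::-1]); np.savez(f"{n}0.npz",p=p,d=d)
    print(n,robot.camera_model(n))
print(robot.get_obs())
E
```

```text
pics
scene {'mtx': array([[350.5394069 ,   0.        , 254.31854343],
       [  0.        , 350.5394069 , 190.49300823],
       [  0.        ,   0.        ,   1.        ]]), 'position': array([0.65243974, 0.65033364, 0.75860011]), 'attitude': array([ 0.06202902,  0.92258798, -0.37975897, -0.02769365])}
top {'mtx': array([[375.48394493,   0.        , 254.60515204],
       [  0.        , 375.48394493, 191.03440403],
       [  0.        ,   0.        ,   1.        ]]), 'position': array([0.48103166, 0.03647638, 1.14211491]), 'attitude': array([ 0.70962181, -0.7027638 ,  0.03680478, -0.03471792])}
{'time': 0.1, 'q': array([ 9.31472766e-01,  5.28409732e-01,  1.43377638e+00, -1.00428111e-05,
        1.18142018e+00, -1.78503232e-01]), 'joint_velocities': array([-3.36335888e-04, -7.77803203e-04, -4.39658285e-03,  8.79454506e-05,
       -5.96443029e-04,  5.48095685e-04]), 'joint_torque': array([-4.18750278e-04, -4.40983558e+01, -1.77150053e+01,  6.34846115e-02,
        5.33974066e-02, -4.71432259e-05]), 'position': array([0.27750875, 0.55928324, 0.22964634]), 'tool_rot': array([ 2.28374892e-01,  9.73572748e-01, -9.25654501e-04, -3.96062209e-04]), 'ft_force': array([-0.70774613, -0.22885773, -0.33474162]), 'moment': array([-0.0132266 , -0.05800039,  0.05024016]), 'grip_force': 0.0, 'grip_width': 0.08708997950469952}
```

```bash
cd pics; python3 -c "
import cv2
for n in ('scene','top'):
    p=cv2.imread(n+'0.png'); cv2.imwrite(n+'0b.png',cv2.resize(p,(800,600),interpolation=cv2.INTER_CUBIC))"
```

```text
(no output)
```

View pics/scene0b.png

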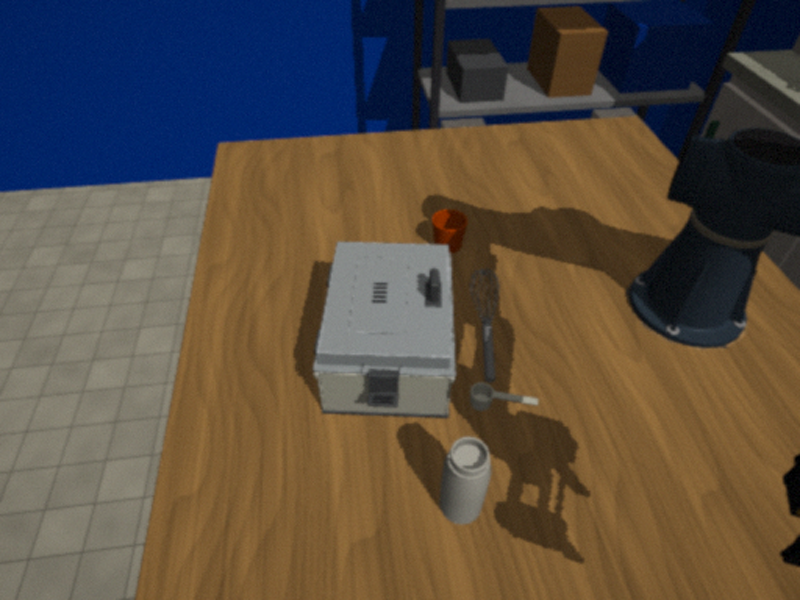

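View pics/top0b.png

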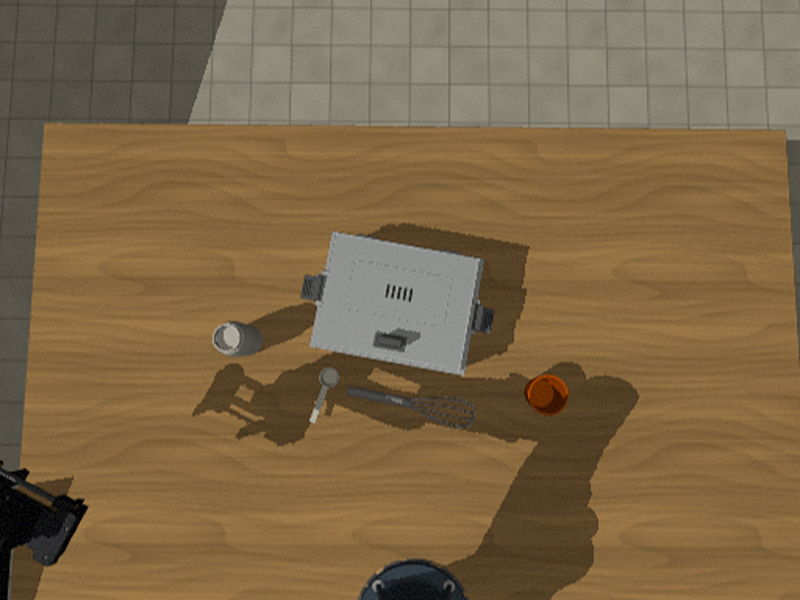

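The top view shows the box turned slightly clockwise. In 800-px coordinates the lid corners are about (333,233), (482,258), (464,374) and (311,347), the grip is at (390,341), and the tabs are at (312,288) and (483,320). The bottle is left of the box at (235,338), the scoop at (328,378), the whisk at (410,402) and the cup at (547,395). Next I'll measure them.

```bash
cat >> h.py <<'E'
def cloud(n,d):
    m=robot.camera_model(n); K=m['mtx']; h,w=d.shape
    u,v=np.meshgrid(np.arange(w),np.arange(h))
    c=np.stack([(u-K[0,2])/K[0,0]*d,(v-K[1,2])/K[1,1]*d,d],-1)
    return c@R.from_quat(m['attitude']).as_matrix().T+m['position']
def proj(n,P):
    m=robot.camera_model(n); c=(np.atleast_2d(P)-m['position'])@R.from_quat(m['attitude']).as_matrix()
    c=c/c[:,2:]; return (c@m['mtx'].T)[:,:2]
E
python3 - <<'E'
from h import *
D={n:np.load(n+'0.npz') for n in('scene','top')}
for n in D:
    C=cloud(n,D[n]['d']); C[D[n]['d']==0]=9
    X,Y,Z=C[...,0],C[...,1],C[...,2]
    reg=(X>.4)&(X<.9)&(Y>-.3)&(Y<.35)
    m=reg&(Z>.135)&(Z<.155)&(Y<.2)
    k,l,s,c=cv2.connectedComponentsWithStats(m.astype(np.uint8)); i=1+np.argmax(s[1:,4]); mm=l==i
    r=cv2.minAreaRect(C[mm][:,:2].astype(np.float32)); print(n,'lid',r,'z',np.median(Z[mm]))
    g=reg&(Z>.165)&(Z<.2); 
    if n=='top': g&=(Y<.2)
    print('grip',g.sum(),np.median(C[g],0),C[g].min(0),C[g].max(0))
    for name,px in dict(top=dict(tabL=(312,288),tabR=(483,320),bottle=(232,336),scoop=(328,376),cup=(547,395),wh0=(350,390),wh1=(473,412)),scene=dict(tabL=(383,400),bottle=(467,455),scoop=(480,392),grip=(433,272)))[n].items():
        u,v=int(px[0]*.64),int(px[1]*.64); print(name,C[v-2:v+3,u-2:u+3].reshape(-1,3)[::6].round(3).tolist())
p=D['top']['p'][140:250,190:330,::-1]; cv2.imwrite('pics/topc.png',cv2.resize(p,None,fx=5,fy=5,interpolation=cv2.INTER_CUBIC))
p=D['scene']['p'][150:270,200:300,::-1]; cv2.imwrite('pics/scenec.png',cv2.resize(p,None,fx=5,fy=5,interpolation=cv2.INTER_CUBIC))
E
```

```text
scene lid ((0.5804025530815125, 0.03338273614645004), (0.2572307884693146, 0.1962285041809082), 79.94156646728516) z 0.14415484955910046
grip 95 [0.51247947 0.05644091 0.18273742] [0.502325   0.02913979 0.16628918] [0.51996629 0.06778529 0.18582987]
tabL [[0.613, 0.191, 0.088], [0.611, 0.195, 0.09], [0.609, 0.198, 0.09], [0.607, 0.201, 0.091], [0.605, 0.205, 0.091]]
bottle [[0.52, 0.313, 0.126], [0.519, 0.316, 0.127], [0.518, 0.32, 0.129], [0.516, 0.321, 0.127], [0.514, 0.323, 0.127]]
scoop [[0.45, 0.147, 0.019], [0.447, 0.148, 0.016], [0.444, 0.148, 0.011], [9.0, 9.0, 9.0], [0.439, 0.15, 0.005]]
grip [[0.504, -0.016, 0.142], [0.512, 0.032, 0.183], [0.511, 0.039, 0.186], [0.509, 0.041, 0.184], [0.507, 0.046, 0.184]]
top lid ((0.5782209038734436, 0.03573879599571228), (0.2522546947002411, 0.19623111188411713), 79.92530059814453) z 0.1441819144072941
grip 91 [0.50690491 0.04780904 0.18271377] [0.49914025 0.02982493 0.17051488] [0.51701053 0.06821453 0.18654214]
tabL [[0.611, 0.196, 0.095], [0.609, 0.194, 0.091], [0.606, 0.191, 0.089], [0.599, 0.183, 0.125], [0.597, 0.18, 0.124]]
tabR [[0.556, -0.109, 0.124], [0.553, -0.112, 0.12], [0.553, -0.119, 0.09], [0.55, -0.122, 0.091], [0.547, -0.125, 0.091]]
bottle [[0.522, 0.325, 0.131], [0.519, 0.323, 0.13], [0.516, 0.321, 0.128], [0.514, 0.319, 0.124], [0.511, 0.315, 0.128]]
scoop [[0.453, 0.175, 0.01], [0.45, 0.172, 0.003], [0.447, 0.17, 0.002], [0.444, 0.166, 0.004], [0.441, 0.163, 0.004]]
cup [[0.421, -0.249, 0.003], [0.419, -0.251, 0.003], [0.416, -0.254, 0.004], [0.413, -0.257, 0.004], [0.41, -0.259, 0.007]]
wh0 [[0.427, 0.13, 0.0], [0.425, 0.126, 0.015], [0.422, 0.123, 0.02], [0.419, 0.12, 0.017], [0.416, 0.117, 0.016]]
wh1 [[0.388, -0.104, 0.003], [0.384, -0.108, -0.002], [0.384, -0.107, 0.029], [0.382, -0.108, 0.04], [0.376, -0.117, 0.0]]
```

View pics/topc.png

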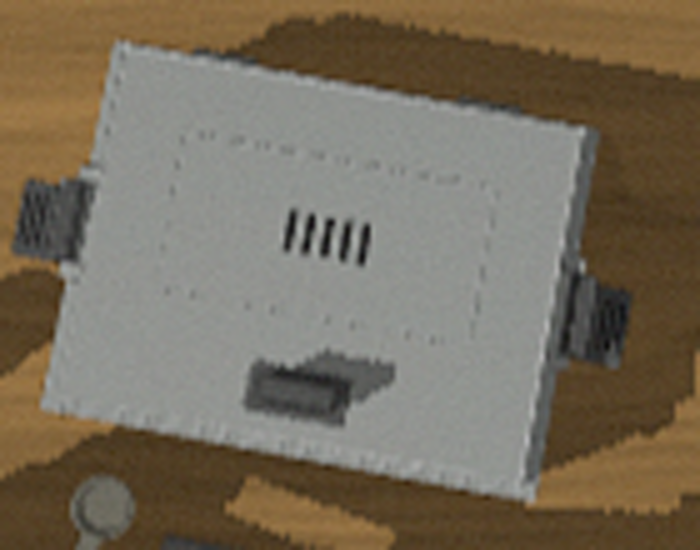

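View pics/scenec.png

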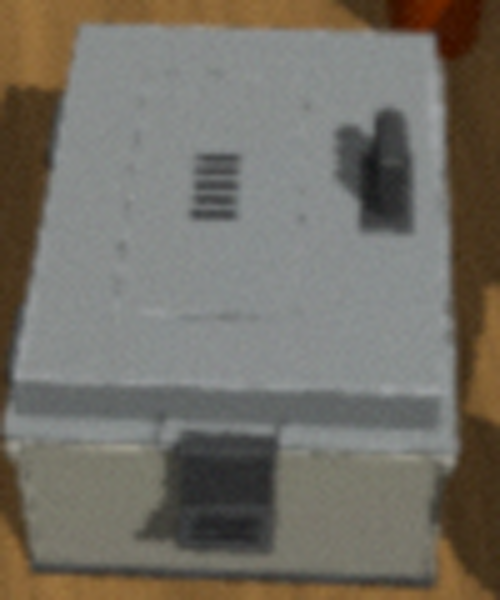

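The two views agree: box yaw is -10.07° and its centre is about (0.579, 0.035). The lid top is at z 0.144, the tab tops at 0.090 and the grip top at 0.184, which all match the text. Next is the approach to the left clip.

```bash
cat >> h.py <<'E'
YAW=np.radians(-10.07); BC=np.array([.579,.035])
bx=np.array([np.cos(YAW),np.sin(YAW)]); by=np.array([-bx[1],bx[0]])
def W(x,y,z): return np.r_[BC+x*bx+y*by,z]
def go(P,along):
    """shift/turn (normalised) from the present pose to P, tool y along box 'x' or 'y'"""
    o=robot.get_obs(); M=R.from_quat(o['tool_rot']).as_matrix()
    s=M.T@(np.array(P)-o['position'])/.2
    d=bx if along=='x' else by; v=M.T@np.r_[d,0]; a=np.arctan2(-v[0],v[1]); a=(a+np.pi/2)%np.pi-np.pi/2
    print(np.round(s,3),'turn',round(a/np.pi,4),'pos',o['position'].round(4),'box',np.round([(o['position'][:2]-BC)@bx,(o['position'][:2]-BC)@by],4),'w',round(o['grip_width'],4),'F',o['ft_force'].round(1),'t',round(o['time'],2),'q',o['q'].round(2))
E
python3 - <<'E'
from h import *
go(W(0,.167,.231),'x'); go(W(0,.167,.085),'x')
phi=np.radians(36.03+np.linspace(9,108,12)); print(np.c_[40.8*np.sin(phi)-24,33-40.8*np.cos(phi)].round(1).tolist())
E
```

```text
[-2.281 -0.876 -0.006] turn 0.4093 pos [0.2775 0.5593 0.2296] box [-0.3885  0.4635] w 0.0871 F [-0.7 -0.2 -0.3] t 0.1 q [ 0.93  0.53  1.43 -0.    1.18 -0.18]
[-2.281 -0.875  0.724] turn 0.4093 pos [0.2775 0.5593 0.2296] box [-0.3885  0.4635] w 0.0871 F [-0.7 -0.2 -0.3] t 0.1 q [ 0.93  0.53  1.43 -0.    1.18 -0.18]
[[4.9, 4.2], [9.0, 9.0], [12.4, 14.5], [14.8, 20.4], [16.3, 26.6], [16.8, 33.0], [16.3, 39.4], [14.8, 45.6], [12.3, 51.5], [9.0, 57.0], [4.8, 61.9], [-0.0, 66.0]]
```

>>> move_arm(motion="1 -1 -0.4 0 0;1 -1 -0.4 0 0;1 -1 -0.4 0 0;1 -1 -0.4 0 0;1 -1 -0.4 0 0;1 -1 -0.4 0 0", newtons=6)

```text
time: 0.6
position: [0.4257, 0.3947, 0.2302]
tool_rot: [0.231, 0.973, -0.001, 0.001]
ft_force: [-0.6, -0.5, -0.2]
grip_width: 0.0869
grip_force: 0.0
```

>>> move_arm(motion="1 -1 -0.4 0 0.41;1 -1 -0.4 0 0.41;1 -1 -0.4 0 0.41;1 -1 -0.4 0 0.41;1 -1 -0.4 0 0.41;1 -1 -0.4 0 0.41;1 -1 -0.4 0 0.41;1 -1 -0.4 0 0.41;1 -1 -0.4 0 0.41;1 -1 -0.4 0 0.41;1 -1 -0.4 0 0.41;1 -1 -0.4 0 0.41")

```text
time: 1.6
position: [0.5646, 0.2388, 0.23]
tool_rot: [0.767, 0.641, -0.0, -0.0]
ft_force: [-0.3, 0.2, -0.5]
grip_width: 0.0869
grip_force: 0.0
```

```bash
python3 -c "
from h import *
go(W(0,.167,.16),'x')"
```

```text
[-0.155  0.25   0.35 ] turn -0.0009 pos [0.5646 0.2388 0.23  ] box [-0.0499  0.1982] w 0.0869 F [-0.3  0.2 -0.5] t 1.6 q [0.22 0.51 1.46 0.   1.17 0.4 ]
```

>>> move_arm(motion="1 -0.155 0.25 0.2 0;1 -0.155 0.25 0.35 0;1 -0.155 0.25 0.35 0;1 -0.155 0.25 0.35 0;1 -0.155 0.25 0.35 0")

```text
time: 2.02
position: [0.6079, 0.1995, 0.1599]
tool_rot: [0.767, 0.641, -0.001, -0.001]
ft_force: [-0.1, 0.0, 0.0]
grip_width: 0.0868
grip_force: 0.0
```

```bash
python3 - <<'E'
from h import *
go(W(0,.167,.085),'x')
T=[robot.camera(n) for n in('top','scene')]
a=T[0][0][140:250,190:330,::-1]; b=T[1][0][150:270,180:300,::-1]
cv2.imwrite('pics/a1.png',np.hstack([cv2.resize(x,(400,400*x.shape[0]//x.shape[1]),interpolation=3)[:314] for x in (a,b)]))
E
```

```text
[0.    0.003 0.374] turn -0.0007 pos [0.6079 0.1995 0.1599] box [-0.0004  0.167 ] w 0.0868 F [-0.1  0.   0. ] t 2.02 q [0.14 0.63 1.46 0.   1.06 0.32]
```

View pics/a1.png

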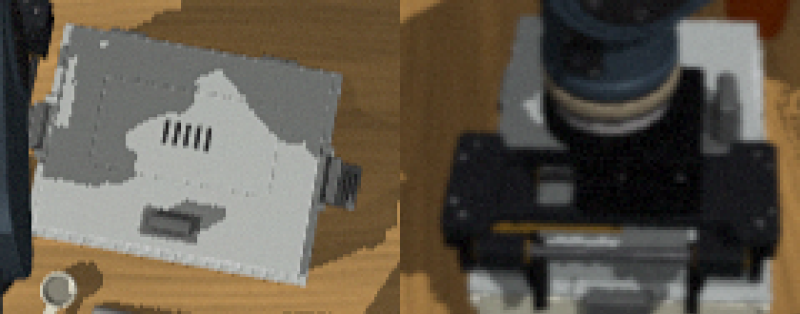

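The right panel shows the tab at about (615,300), centred between the fingers at about 540 and 700. The body stands clear outside the lid. I'll descend and pinch.

>>> move_arm(motion="1 0 0 0.1 0;1 0 0 0.2 0;1 0 0 0.28 0;1 0 0 0.34 0;1 0 0 0.374 0;1 0 0 0.374 0;0.02 0 0 0.374 0;0 0 0 0.374 0;-0.1 0 0 0.374 0;-0.1 0 0 0.374 0;-0.1 0 0 0.374 0;-0.1 0 0 0.374 0", newtons=6)

```text
time: 3.12
position: [0.609, 0.1992, 0.0861]
tool_rot: [0.767, 0.641, 0.0, 0.0]
ft_force: [-0.4, 0.2, -0.4]
grip_width: 0.055
grip_force: 0.0
```

>>> move_arm(motion="-0.4 0 0 0 0;-0.4 0 0 0 0;-0.4 0 0 0 0;-0.4 0 0 0 0;-0.4 0 0 0 0;-0.4 0 0 0 0", newtons=6)

```text
time: 3.62
position: [0.609, 0.1992, 0.0858]
tool_rot: [0.767, 0.641, 0.0, 0.0]
ft_force: [-0.5, -0.4, -0.4]
grip_width: 0.0437
grip_force: 6.0
```

>>> move_arm(motion="-0.4 0.012 0 -0.01 0;-0.4 0.0245 0 -0.021 0;-0.4 0.035 0 -0.033 0;-0.4 0.045 0 -0.045 0;-0.4 0.054 0 -0.058 0;-0.4 0.062 0 -0.0725 0;-0.4 0.069 0 -0.087 0;-0.4 0.074 0 -0.102 0;-0.4 0.0785 0 -0.117 0;-0.4 0.0815 0 -0.133 0;-0.4 0.0835 0 -0.149 0;-0.4 0.084 0 -0.165 0")

```text
time: 4.62
position: [0.612, 0.2162, 0.1192]
tool_rot: [0.767, 0.641, 0.001, 0.0]
ft_force: [3.0, -0.2, -2.6]
grip_width: 0.0436
grip_force: 6.0
```

>>> move_arm(motion="-0.4 -0.001 0 -0.016 0;-0.4 -0.0025 0 -0.032 0;-0.4 -0.006 0 -0.048 0;-0.4 -0.01 0 -0.063 0;-0.4 -0.016 0 -0.078 0;-0.4 -0.0225 0 -0.0925 0;-0.4 -0.03 0 -0.107 0;-0.4 -0.039 0 -0.12 0;-0.4 -0.049 0 -0.133 0;-0.4 -0.06 0 -0.145 0;-0.4 -0.07 0 -0.153 0;-0.4 -0.07 0 -0.153 0")

```text
time: 5.62
position: [0.6094, 0.2019, 0.1501]
tool_rot: [0.767, 0.641, 0.0, 0.0]
ft_force: [2.3, 2.2, 2.1]
grip_width: 0.0438
grip_force: 6.0
```

>>> move_arm(motion="0.6 0 0 0 0;0.6 0 0 0 0;0.6 0 0 0 0;0.6 0 0 0 0;0.6 0 0 0 0;0.6 0 0 0 0;0.6 0 0 -0.2 0;0.6 0 0 -0.4 0;0.6 0 0 -0.45 0;0.6 0 0 -0.45 0")

```text
time: 6.45
position: [0.6118, 0.2025, 0.2439]
tool_rot: [0.767, 0.641, 0.004, 0.002]
ft_force: [-0.2, 0.1, -1.2]
grip_width: 0.0697
grip_force: 0.0
```

```bash
python3 - <<'E'
from h import *
go(W(0,-.167,.25),'x')
E
```

```text
[-1.688 -0.011 -0.036] turn -0.0007 pos [0.6118 0.2025 0.2439] box [0.003  0.1706] w 0.0697 F [-0.2  0.1 -1.2] t 6.45 q [ 0.15  0.54  1.37 -0.    1.22  0.32]
```

>>> move_arm(motion="1 -0.85 0 0 0;1 -0.85 0 0 0;1 -0.85 0 0 0;1 -0.85 0 0 0;1 -0.85 0 0 0")

```text
time: 6.87
position: [0.5767, 0.0286, 0.2373]
tool_rot: [0.769, 0.639, -0.003, -0.001]
ft_force: [0.8, -0.0, 0.1]
grip_width: 0.0863
grip_force: 0.0
```

>>> move_arm(motion="1 -0.84 -0.01 0 0;1 -0.84 -0.01 0 0;1 -0.84 -0.01 0 0;1 -0.84 -0.01 0 0;1 -0.84 -0.01 0.1 0;1 -0.84 -0.01 0.3 0;1 -0.84 -0.01 0.4 0;1 -0.84 -0.01 0.4 0;1 -0.84 -0.01 0.4 0")

```text
time: 7.62
position: [0.5459, -0.1294, 0.1574]
tool_rot: [0.767, 0.641, -0.001, -0.002]
ft_force: [0.3, -0.2, -0.5]
grip_width: 0.0867
grip_force: 0.0
```

```bash
python3 - <<'E'
from h import *
go(W(0,-.167,.085),'x')
T=[robot.camera(n) for n in('top','scene')]
a=T[0][0][140:250,190:330,::-1]; b=T[1][0][150:270,180:300,::-1]
cv2.imwrite('pics/a2.png',np.hstack([cv2.resize(x,(400,400*x.shape[0]//x.shape[1]),interpolation=3)[:314] for x in (a,b)]))
E
```

```text
[0.003 0.021 0.362] turn -0.0008 pos [ 0.5459 -0.1294  0.1574] box [-0.0038 -0.1677] w 0.0867 F [ 0.3 -0.2 -0.5] t 7.62 q [-0.43  0.54  1.66  0.    0.94 -0.25]
```

View pics/a2.png

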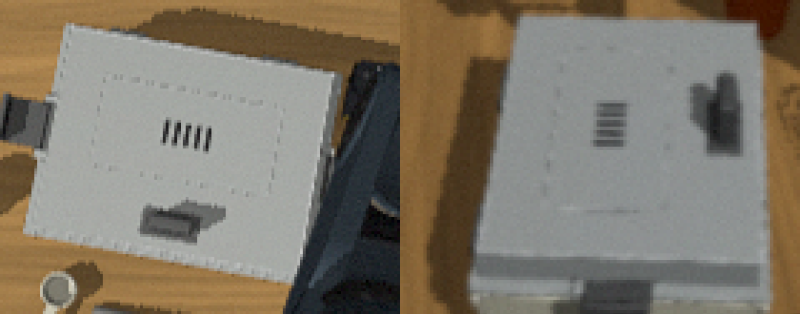

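The left clip now stands out from the lid's edge, at about (25,120) in the left panel. I'll measure its angle from the depth images.

```bash
python3 - <<'E'
from h import *
for n in('top','scene'):
    p,d=robot.camera(n); C=cloud(n,d); q=C[...,:2]-BC; x,y,z=q@bx,q@by,C[...,2]
    m=(d>0)&(abs(x)<.012)&(y>.132)&(y<.21)&(z>.05)
    o=np.argsort(y[m]); print(n,np.c_[y[m],z[m]][o][::3].round(3).tolist())
E
```

```text
top [[0.132, 0.118], [0.133, 0.119], [0.134, 0.117], [0.135, 0.123], [0.135, 0.129], [0.135, 0.13], [0.136, 0.132], [0.137, 0.132], [0.138, 0.13], [0.139, 0.132], [0.14, 0.13], [0.141, 0.131], [0.142, 0.133], [0.143, 0.13], [0.143, 0.131], [0.145, 0.131], [0.145, 0.132], [0.146, 0.132], [0.147, 0.131], [0.148, 0.128], [0.149, 0.133], [0.15, 0.128], [0.151, 0.132], [0.152, 0.132], [0.153, 0.133], [0.154, 0.131], [0.155, 0.129], [0.156, 0.131], [0.157, 0.129], [0.157, 0.128], [0.158, 0.132], [0.159, 0.131], [0.16, 0.131], [0.161, 0.133], [0.162, 0.128], [0.163, 0.131], [0.164, 0.132], [0.164, 0.13], [0.165, 0.132], [0.167, 0.131], [0.167, 0.131], [0.169, 0.128], [0.169, 0.131], [0.169, 0.136], [0.17, 0.154], [0.17, 0.136], [0.17, 0.156], [0.17, 0.153], [0.171, 0.153], [0.172, 0.155], [0.172, 0.153], [0.174, 0.158], [0.174, 0.154], [0.175, 0.151]]
scene [[0.132, 0.053], [0.133, 0.059], [0.133, 0.055], [0.133, 0.063], [0.133, 0.059], [0.133, 0.064], [0.134, 0.051], [0.134, 0.051], [0.134, 0.06], [0.134, 0.13], [0.134, 0.064], [0.135, 0.052], [0.135, 0.061], [0.135, 0.131], [0.135, 0.054]
[... 228 characters left out ...]
0.131], [0.148, 0.133], [0.148, 0.13], [0.148, 0.13], [0.15, 0.129], [0.15, 0.129], [0.151, 0.13], [0.152, 0.132], [0.17, 0.152], [0.17, 0.153], [0.172, 0.129], [0.172, 0.155], [0.172, 0.155], [0.173, 0.149], [0.173, 0.134], [0.173, 0.139], [0.173, 0.153], [0.173, 0.124], [0.173, 0.124], [0.173, 0.124], [0.173, 0.127], [0.173, 0.135], [0.173, 0.127], [0.173, 0.143], [0.173, 0.15], [0.174, 0.146], [0.174, 0.143], [0.174, 0.14], [0.174, 0.132], [0.174, 0.139], [0.174, 0.135], [0.174, 0.154], [0.174, 0.14], [0.174, 0.151], [0.174, 0.143], [0.174, 0.144], [0.174, 0.148], [0.174, 0.133], [0.174, 0.14], [0.174, 0.133], [0.175, 0.129], [0.175, 0.141], [0.175, 0.134], [0.175, 0.149], [0.176, 0.145]]
```

The left clip's plate is horizontal with its tab pointing up, so it is at about 1.57 rad and well unhooked. Now the right clip, done as the mirror image.

>>> move_arm(motion="1 0.003 0.02 0.1 0;1 0.003 0.02 0.2 0;1 0.003 0.02 0.28 0;1 0.003 0.02 0.33 0;1 0.003 0.02 0.362 0;-0.4 0.003 0.02 0.362 0;-0.4 0.003 0.02 0.362 0;-0.4 0.003 0.02 0.362 0;-0.4 0.003 0.02 0.362 0;-0.4 0.003 0.02 0.362 0;-0.4 0.003 0.02 0.362 0;-0.4 0.003 0.02 0.362 0", newtons=6)

```text
time: 8.82
position: [0.5516, -0.1305, 0.0873]
tool_rot: [0.767, 0.641, 0.0, 0.0]
ft_force: [-0.3, 0.1, 0.6]
grip_width: 0.0482
grip_force: 0.0
```

>>> move_arm(motion="-0.4 0 0 0 0;-0.4 0 0 0 0;-0.4 0 0 0 0;-0.4 0 0 0 0;-0.4 0 0 0 0;-0.4 0 0 0 0")

```text
time: 9.32
position: [0.5505, -0.13, 0.0868]
tool_rot: [0.767, 0.642, -0.001, -0.001]
ft_force: [-3.8, 1.0, 1.2]
grip_width: 0.044
grip_force: 6.0
```

>>> move_arm(motion="-0.4 -0.012 0 -0.01 0;-0.4 -0.0245 0 -0.021 0;-0.4 -0.035 0 -0.033 0;-0.4 -0.045 0 -0.045 0;-0.4 -0.054 0 -0.058 0;-0.4 -0.062 0 -0.0725 0;-0.4 -0.069 0 -0.087 0;-0.4 -0.074 0 -0.102 0;-0.4 -0.0785 0 -0.117 0;-0.4 -0.0815 0 -0.133 0;-0.4 -0.0835 0 -0.149 0;-0.4 -0.084 0 -0.165 0")

```text
time: 10.32
position: [0.5475, -0.1473, 0.12]
tool_rot: [0.767, 0.642, -0.001, -0.001]
ft_force: [-4.5, 0.3, -1.3]
grip_width: 0.0437
grip_force: 6.0
```

>>> move_arm(motion="-0.4 0.001 0 -0.016 0;-0.4 0.0025 0 -0.032 0;-0.4 0.006 0 -0.048 0;-0.4 0.01 0 -0.063 0;-0.4 0.016 0 -0.078 0;-0.4 0.0225 0 -0.0925 0;-0.4 0.03 0 -0.107 0;-0.4 0.039 0 -0.12 0;-0.4 0.049 0 -0.133 0;-0.4 0.06 0 -0.145 0;-0.4 0.07 0 -0.153 0;-0.4 0.07 0 -0.153 0")

```text
time: 11.32
position: [0.55, -0.1341, 0.1514]
tool_rot: [0.767, 0.642, -0.001, 0.0]
ft_force: [-6.8, -1.0, 1.6]
grip_width: 0.044
grip_force: 6.0
```

>>> move_arm(motion="1 0 0 0 0;1 0 0 0 0;1 0 0 0 0;1 0 0 0 0;1 0 0 0 0;1 0 0 0 0;1 0 0 -0.2 0;1 0 0 -0.4 0;1 0 0 -0.45 0;1 0 0 -0.45 0")

```text
time: 12.15
position: [0.5538, -0.1343, 0.2446]
tool_rot: [0.767, 0.642, 0.002, 0.004]
ft_force: [0.0, -0.2, -0.0]
grip_width: 0.0867
grip_force: 0.0
```

```bash
python3 - <<'E'
from h import *
go(W(-.071,0,.25),'y')
E
```

```text
[ 0.854 -0.38  -0.033] turn 0.4993 pos [ 0.5538 -0.1343  0.2446] box [ 0.0048 -0.1711] w 0.0867 F [ 0.  -0.2 -0. ] t 12.15 q [-0.43  0.43  1.56  0.    1.13 -0.26]
```

>>> move_arm(motion="1 0.854 -0.38 0 0.4993;1 0.854 -0.38 0 0.4993;1 0.854 -0.38 0 0.4993;1 0.854 -0.38 0 0.4993;1 0.854 -0.38 0 0.4993;1 0.854 -0.38 0 0.4993;1 0.854 -0.38 0 0.4993;1 0.854 -0.38 0 0.4993;1 0.854 -0.38 0 0.4993;1 0.854 -0.38 0 0.4993;1 0.854 -0.38 0 0.4993;1 0.854 -0.38 0 0.4993", newtons=20)

```text
time: 13.15
position: [0.5054, 0.0486, 0.2388]
tool_rot: [0.999, -0.044, -0.001, -0.0]
ft_force: [-0.5, 0.1, 0.2]
grip_width: 0.0868
grip_force: 0.0
```

```bash
python3 - <<'E'
from h import *
go(W(-.071,0,.162),'y')
T=[robot.camera(n) for n in('top','scene')]
for n,(p,d) in zip(('top','scene'),T):
    C=cloud(n,d); q=C[...,:2]-BC; x,y,z=q@bx,q@by,C[...,2]
    for s in(1,-1):
        m=(d>0)&(abs(x)<.012)&(s*y>.132)&(s*y<.21)&(z>.08)&(z<.19)
        o=np.argsort(y[m]); print(n,s,np.c_[y[m],z[m]][o][::8].round(3).tolist())
a=T[0][0][140:250,190:330,::-1]; b=T[1][0][130:270,160:300,::-1]
cv2.imwrite('pics/a3.png',np.hstack([cv2.resize(x,(400,400*x.shape[0]//x.shape[1]),interpolation=3)[:314] for x in (a,b)]))
E
```

```text
[0.02  0.004 0.384] turn 0.0276 pos [0.5054 0.0486 0.2388] box [-0.0749  0.0005] w 0.0868 F [-0.5  0.1  0.2] t 13.15 q [-0.12  0.36  1.71  0.    1.07  1.54]
top 1 [[0.132, 0.117], [0.134, 0.128], [0.136, 0.128], [0.138, 0.132], [0.14, 0.133], [0.143, 0.129], [0.145, 0.129], [0.147, 0.132], [0.15, 0.13], [0.153, 0.129], [0.155, 0.131], [0.158, 0.129], [0.16, 0.133], [0.162, 0.132], [0.165, 0.134], [0.168, 0.131], [0.17, 0.137], [0.17, 0.138], [0.171, 0.153], [0.173, 0.153], [0.176, 0.153]]
top -1 [[-0.176, 0.149], [-0.173, 0.154], [-0.171, 0.153], [-0.169, 0.143], [-0.169, 0.136], [-0.167, 0.131], [-0.165, 0.129], [-0.162, 0.133], [-0.16, 0.132], [-0.158, 0.126], [-0.155, 0.131], [-0.152, 0.13], [-0.15, 0.128], [-0.147, 0.131], [-0.145, 0.135], [-0.142, 0.13], [-0.14, 0.13], [-0.138, 0.131], [-0.135, 0.132], [-0.134, 0.116]]
scene 1 [[0.133, 0.129], [0.136, 0.132], [0.137, 0.13], [0.14, 0.131], [0.142, 0.132], [0.144, 0.131], [0.145, 0.13], [0.148, 0.13], [0.149, 0.131], [0.151, 0.13], [0.171, 0.153], [0.172, 0.126], [0.172, 0.152], [0.173, 0.142], [0.173, 0.127], [0.173, 0.153], [0.174, 0.132], [0.174, 0.129], [0.174, 0.14], [0.174, 0.133], [0.175, 0.137], [0.175, 0.129], [0.175, 0.134], [0.176, 0.153]]
scene -1 [[-0.175, 0.13], [-0.174, 0.139], [-0.173, 0.15], [-0.172, 0.133], [-0.172, 0.14], [-0.171, 0.137], [-0.171, 0.138], [-0.17, 0.152], [-0.17, 0.149], [-0.168, 0.147], [-0.165, 0.131], [-0.162, 0.13], [-0.157, 0.131], [-0.152, 0.131], [-0.148, 0.131], [-0.144, 0.13]]
```

View pics/a3.png

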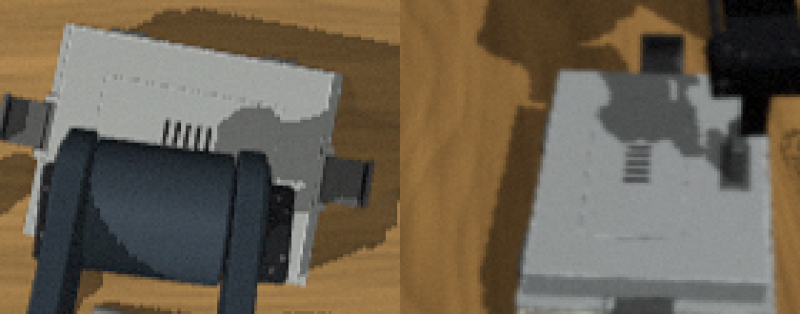

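Both clips are up at about 90°, symmetrically on each side. Next I'll descend onto the grip.

>>> move_arm(motion="1 0.02 0.004 0.05 0.0276;1 0.02 0.004 0.15 0.0276;1 0.02 0.004 0.25 0.0276;1 0.02 0.004 0.33 0.0276;1 0.02 0.004 0.385 0.0276;1 0.02 0.004 0.385 0.0276", newtons=20)

```text
time: 13.75
position: [0.5079, 0.0475, 0.1605]
tool_rot: [0.997, -0.083, -0.004, -0.0]
ft_force: [-0.1, 0.9, -0.5]
grip_width: 0.0869
grip_force: 0.0
```

```bash
python3 - <<'E'
from h import *
go(W(-.071,0,.161),'y')
E
```

```text
[ 0.006 -0.001 -0.003] turn 0.0029 pos [0.5079 0.0475 0.1605] box [-0.0722 -0.0001] w 0.0869 F [-0.1  0.9 -0.5] t 13.75 q [-0.13  0.48  1.78 -0.    0.89  1.61]
```

>>> move_arm(motion="-0.6 0.006 0 0 0.003;-0.6 0.006 0 0 0.003;-0.6 0.006 0 0 0.003;-0.6 0.006 0 0 0.003;-0.6 0.006 0 0 0.003;-0.6 0.006 0 0 0.003;-0.6 0.006 0 0 0.003;-0.6 0.006 0 0 0.003;-0.6 0.006 0 0 0.003;-0.6 0.006 0 0 0.003;-0.6 0.006 0 0 0.003;-0.6 0.006 0 0 0.003", newtons=20)

```text
time: 14.75
position: [0.5114, 0.0462, 0.1637]
tool_rot: [0.996, -0.089, -0.0, 0.001]
ft_force: [-2.0, -5.2, 2.6]
grip_width: 0.04
grip_force: 20.0
```

>>> move_arm(motion="-0.6 0 0 0 0;-0.6 0 0 0 0;-0.6 0 0 0 0;-0.6 0 0 0 0")

```text
time: 15.08
position: [0.5114, 0.0462, 0.1637]
tool_rot: [0.996, -0.089, -0.0, 0.001]
ft_force: [-1.7, -5.7, 0.7]
grip_width: 0.0397
grip_force: 20.0
```

```bash
python3 - <<'E'
from h import *
go(W(-.071,0,.161),'y')
a=np.radians(np.arange(2.5,46,2.5)); f=np.arctan2(58,175); r=np.hypot(58,175)
print(np.c_[np.degrees(a),(175-r*np.cos(f+a))/200,-(r*np.sin(f+a)-58)/200].round(3).tolist())
print(R.from_quat(robot.get_obs()['tool_rot']).as_matrix().T@np.r_[bx,0])
E
```

```text
[-0.012 -0.004  0.014] turn -0.0008 pos [0.5114 0.0462 0.1637] box [-0.0685 -0.0008] w 0.0397 F [-1.7 -5.7  0.7] t 15.08 q [-0.13  0.48  1.78 -0.    0.89  1.62]
[[2.5, 0.013, -0.038], [5.0, 0.029, -0.075], [7.5, 0.045, -0.112], [10.0, 0.064, -0.148], [12.5, 0.084, -0.183], [15.0, 0.105, -0.217], [17.5, 0.128, -0.25], [20.0, 0.152, -0.282], [22.5, 0.178, -0.313], [25.0, 0.205, -0.343], [27.5, 0.233, -0.371], [30.0, 0.262, -0.399], [32.5, 0.293, -0.425], [35.0, 0.325, -0.449], [37.5, 0.357, -0.473], [40.0, 0.391, -0.495], [42.5, 0.426, -0.515], [45.0, 0.461, -0.534]]
[ 9.99996626e-01 -2.59720447e-03 -4.84790344e-05]
```

>>> move_arm(motion="-0.6 0.013 0 -0.038 0;-0.6 0.029 0 -0.075 0;-0.6 0.045 0 -0.112 0;-0.6 0.064 0 -0.148 0;-0.6 0.064 0 -0.148 0")

```text
time: 15.5
position: [0.5235, 0.044, 0.1934]
tool_rot: [0.996, -0.089, -0.001, 0.001]
ft_force: [-2.6, -6.0, -3.6]
grip_width: 0.0397
grip_force: 20.0
```

>>> move_arm(motion="-0.6 0.02 0 -0.035 0;-0.6 0.041 0 -0.069 0;-0.6 0.064 0 -0.102 0;-0.6 0.088 0 -0.134 0;-0.6 0.114 0 -0.165 0;-0.6 0.141 0 -0.195 0;-0.6 0.169 0 -0.223 0;-0.6 0.198 0 -0.251 0;-0.6 0.229 0 -0.277 0;-0.6 0.261 0 -0.301 0;-0.6 0.293 0 -0.325 0;-0.6 0.327 0 -0.347 0")

```text
time: 16.5
position: [0.5865, 0.0327, 0.2619]
tool_rot: [0.996, -0.089, -0.003, 0.001]
ft_force: [-3.3, -3.5, -1.2]
grip_width: 0.0398
grip_force: 20.0
```

>>> move_arm(motion="-0.6 0.017 0 -0.01 0;-0.6 0.035 0 -0.02 0;-0.6 0.035 0 -0.02 0;-0.6 0.035 0 -0.02 0")

```text
time: 16.83
position: [0.594, 0.0314, 0.2663]
tool_rot: [0.996, -0.089, -0.002, 0.001]
ft_force: [-3.5, -3.3, 0.9]
grip_width: 0.04
grip_force: 20.0
```

```bash
cat > ang.py <<'E'
from h import *
import sys
go(W(0,0,.2),'y')
T={n:robot.camera(n) for n in('top','scene')}
for n,(p,d) in T.items():
    C=cloud(n,d); q=C[...,:2]-BC; x,y,z=q@bx,q@by,C[...,2]
    r=np.c_[x.ravel()-.104,z.ravel()-.112]
    # lid-top plane: 32 mm from the hinge; scan angles for inliers
    m=(d.ravel()>0)&(abs(y.ravel())<.122)&(abs(y.ravel())>.04)&(r[:,1]>.02)&(x.ravel()>-.12)&(x.ravel()<.13)
    r=r[m]; best=[]
    for a in np.radians(np.arange(30,60,.25)):
        e=r@[np.sin(a),np.cos(a)]-.032; t=r@[-np.cos(a),np.sin(a)]
        best.append(((abs(e)<.003)&(t>.02)&(t<.195)).sum())
    i=int(np.argmax(best)); a=np.radians(30+.25*i)
    e=r@[np.sin(a),np.cos(a)]-.032; s=r[abs(e)<.005]; c=s-s.mean(0); v=np.linalg.svd(c,full_matrices=False)[2][0]
    print(n,'scan',30+.25*i,best[i],'fit',np.degrees(np.arctan(-v[1]/v[0])).round(2))
if len(sys.argv)>1:
    cv2.imwrite(sys.argv[1],np.hstack([cv2.resize(T[n][0][100:280,150:350,::-1],(400,360),interpolation=3) for n in T]))
E
python3 ang.py pics/a4.png
```

```text
[-0.076 -0.005  0.332] turn -0.0011 pos [0.594  0.0314 0.2663] box [ 0.0154 -0.0009] w 0.04 F [-3.5 -3.3  0.9] t 16.83 q [-0.13  0.45  1.47 -0.    1.23  1.62]
top scan 41.25 388 fit 41.4
scene scan 42.5 1714 fit 41.62
```

View pics/a4.png

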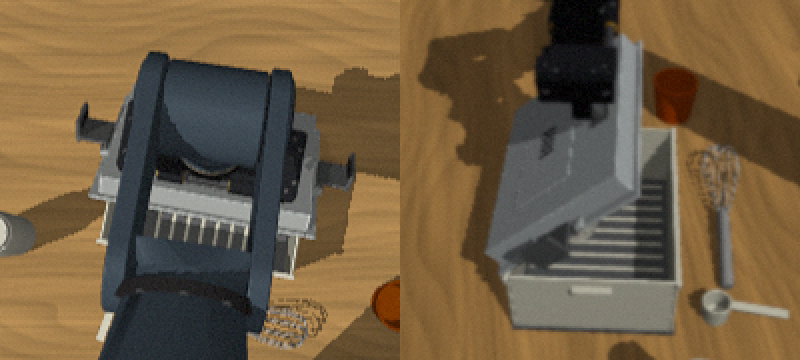

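The lid is open on the held grip. The scene view shows its front edge up at about (640,60), with the box open below and the cup, whisk and scoop untouched. The angle is about 42°, so I'll add about 3°.

>>> move_arm(motion="-0.6 0.013 0 -0.007 0;-0.6 0.026 0 -0.014 0;-0.6 0.04 0 -0.022 0;-0.6 0.04 0 -0.022 0;-0.6 0.04 0 -0.022 0;-0.6 0.04 0 -0.022 0")

```text
time: 17.43
position: [0.602, 0.03, 0.2706]
tool_rot: [0.996, -0.089, -0.002, 0.001]
ft_force: [-2.9, -4.5, 0.3]
grip_width: 0.04
grip_force: 20.0
```

```bash
python3 ang.py
```

```text
[-0.116 -0.005  0.353] turn -0.0011 pos [0.602  0.03   0.2706] box [ 0.0235 -0.0009] w 0.04 F [-2.9 -4.5  0.3] t 17.43 q [-0.13  0.46  1.44 -0.    1.25  1.62]
top scan 44.25 354 fit 44.26
scene scan 45.25 1631 fit 44.39
```

```bash
python3 -c "
from rig import robot
print(robot.hand_in())"
```

```text
the job is handed in; nothing more can be done
None
```

Both clips were flipped up to about 90° with the lid shut, and the gripper then raised the lid and still holds it at about 45° (44.3–45.2° by camera and arm position); no contact with the cup, bottle, scoop or whisk was seen, and the job is handed in.

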